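# Clamp the tube rack on the cabinet rail

### The job

The red tube rack already stands against the grey-lever stop on the rail. Slide the blue-lever stop along the rail until it is up against the free end of the rack, then flip its blue cam lever all the way down to clamp it. Leave the rack standing where it is and the grey lever shut.

Things in the scene. Friction and masses are not known exactly. Their poses are not given: they have to be found in the camera images.
- stop: Blue-lever stop: dark saddle 56 (x) x 140 mm on the rail. Origin: deck level, rail centre line, plane of contact face; y along rail to the rack, z up, -x robot side. White flag (face at y=0) out to x=-85, z 5-43. White grip fin 14 (x) x 40 (y), centre x=0 y=-115, z 43-101, to pinch across the rail or push. Slides along y only, ~3 N, stays where left. Starts 50-190 mm short of rack.
- blue_lever (a joint): Smooth blue cam lever on that stop, rad: 0 = shut, level, pointing to stop -x; grows as it lifts; starts 0.5-0.75, end stops 0 and 1.25. Axis along stop y through x=0, y=-40, z=56 mm. Arm 97 mm from axis to end, 16 mm wide; top at z=65 mm when shut, 18 mm round grip at its end (top 69). Takes 0.1 N m (3 N at 38 mm out), stays where left; pressing straight down 30-60 mm out from the axis shuts it.
- rack: Red tube rack with clear tubes, 65 (x) x 120 (y) x 44 mm high (54 with tubes), 0.2-0.42 kg, loose on the deck on the robot side of the rail. Origin: centre of underside; y along the rail within 1 degree, same way as the stop's y. Its end at y=-60 mm faces the blue-lever stop; the other end is within 4 mm of the grey-lever stop.
- grey_lever (a joint): Grey cam lever on the twin stop at the rack's other end, rad: 0 = shut (its start), grows as it lifts. That stop mirrors the blue one (same sizes, fin on the side away from the rack), is already clamped and cannot move; not to be operated. Both stops ride one aluminium rail, 40 mm wide, 30 high, 620 long, fixed on the steel deck (deck z=0).
There are look-alikes about, which are no part of the job. Of the things that look like the rack, the largest one is meant.

How it is judged (in metres and radians):
On the way:
1. the stop is up against the rack (gap under 10 mm) while its blue lever is still raised (y of rack in the frame of stop below 0.07 m and value of joint blue_lever above 0.35 rad), for 0.2 s.
At the end, for the whole second after the job is handed in: The stop's face is within 10 mm of the rack's end (rack centre under 70 mm from the face along the rail), the blue lever is within 0.17 rad of shut, the grey lever still within 0.17 rad of shut, and the rack stands upright (within 10 degrees), at rest, within 15 mm of where it was (y of rack in the frame of stop below 0.07 m and value of joint each of blue_lever, grey_lever below 0.17 rad and distance of rack from where it was at the start of the episode below 0.015 m and angle between rack's own z axis and vertical below 0.17 rad and linear speed of each of rack, stop below 0.02 m/s); the robot touches nothing.
It fails at once if the grey lever is opened (value of joint grey_lever above 0.3 rad).
It fails at once if the rack is tipped by more than 17 degrees (angle between rack's own z axis and vertical above 0.3 rad).
It also fails if it takes over 40 s, if anything falls off the work surface, if the arm or the gripper's body presses on something with over 40 N, if the wrist force passes 120 N, or if a joint passes its speed limit or range.

### The arm

A 6-joint arm with a two-finger parallel gripper is mounted at the origin on the work surface. World frame = base frame: x ahead of the robot, y to its left, z up, the work surface at z = 0. Lengths are in m, angles in degrees, forces in N, time in s.
With the tool pointing down it reaches from about 0.3 to 1 m from the base axis. Payload 5.1 kg.
Tool frame: the origin (TCP) lies on the centre line of the jaws, within the pads' length; the fingertips stand 14 mm ahead of it and the grasp point (between the pads) lies 5 mm behind it; z points along the fingers, y is the line along which they close (so a half turn about z gives the same grasp; the last joint's range is limited). The gripper opens to 95 mm and grips with 3 to 60 N. Pads are 20 mm wide; open, the fingers measure 119 mm over their backs; the gripper's body (75 mm by 180 mm) begins 59 mm behind the grasp point.
Start: joints at [68.033, 7.093, 94.555, -0, 78.352, -4.733], TCP at [0.193, 0.621, 0.229] pointing down, gripper open.
Joint ranges: [-149.61, 149.61], [-58.7, 133.49], [1.44, 155.28], [-77.14, 257.14], [18.33, 153.61], [-166.67, 166.67]. Speed limits (degrees/s): [147.25, 147.25, 180, 180, 180, 180].

### API

Orientations are given as a 3x3 rotation matrix whose columns are the frame's x, y, z axes.
In Python, from rig import telemetry, camera, job gives the robot as it stands.
- The arm moves only by the tool step_arm, never from a script. Its argument "series" is a list of rows, each a list of 7 numbers: the turn, a rotation vector about the tool's x, y, z in rad, then the shift along the tool's x, y, z in m, then the opening, from 0 (shut) to 1 (fully open). A call has 1 to 10 rows; each row is the pose to reach, as a shift and turn from the pose commanded when the call began, along the tool's axes at that moment; what a row does not reach only later rows make up. A row lasts 1/8 s, in which the tool goes at most 62.5 mm and 10.7 degrees, less where a joint would pass 70% of its speed; a pose out of reach is approached as far as the arm can. A call with a gripper value outside its range is refused whole. The fingers move at their own pace and stop on an object; "force" is the grip in N (left out, the last holds). Time passes only in rows, so rows that repeat a pose let the fingers close. It gives the time, the measured TCP pose, the force, the opening and the grip force at its end, in the units of the state.
- telemetry.sense(): the state, without advancing time (a new reading comes with each control period).
- camera(name): name is "scene" or "side" or "wrist"; returns a dict with "img" (400x640x3 uint8, red, green, blue), "intrinsics" (3x3 intrinsics, pixels), "position" and "rotation" of the camera in the world. Camera axes: x right, y up, looking along -z (the intrinsics and any distortion apply to the point x, -y, -z); pixel columns grow to the right and rows downward; lengths in m; the calibration is good to about 2 mm. A picture is of the moment at which its call begins. There is no depth.
- job.hand_in(): hands the job in; it is judged then, once.
The state is a dict: "clock": time; "qpos": joint angles; "dq": joint speeds; "effort": joint torques, N m; "tool_pos": TCP position; "tool_rot": TCP orientation; "force": force on the tool from outside, world axes, zero at the start; "ft_torque": the same for the moment, N m; "gripper_width": finger opening in m; "grasp_force": force on a finger pad.
Only numpy, scipy, OpenCV 4.12 (cv2) and the standard library are available. Lean on these libraries where they do the work, as an engineer would, in place of code of your own. Each camera call takes 0.05 s, during which the arm holds its last target. There are 200 camera calls.

## Working session

There is one attempt and no reset: what is moved stays moved. The work goes in short steps, Python scripts to look and compute and a tool call to move; the robot and the scene stay as the last step left them, time stands still between calls to the robot, and variables do not carry over. Pictures are saved under pics/ and viewed, at most 10 in all, crops included, and the job is handed in when it is done.

Besides the shell and the picture viewer there is one more tool, called after "Emit:" in YAML: its name, and indented under it one key for each argument. step_arm: Moves the arm, as the interface text tells. Its arguments: {"type":"object","properties":{"series":{"type":"array","items":{"type":"array","items":{"type":"number"}}},"force":{"type":"number"}},"required":["series"]}

```bash
mkdir -p pics
cat > h.py <<'E'
import numpy as np, cv2
from rig import telemetry, camera, job
def snap(n,f):
    c=camera(n); cv2.imwrite(f'pics/{f}.png',cv2.cvtColor(c['img'],cv2.COLOR_RGB2BGR))
    np.savez(f'pics/{f}.npz',**{k:np.array(v) for k,v in c.items()}); return c
def pix2plane(c,uv,z):
    K=np.array(c['intrinsics']);R=np.array(c['rotation']);p=np.array(c['position'])
    q=np.linalg.inv(K)@np.array([uv[0],uv[1],1.0]); d=R@np.array([q[0],-q[1],-q[2]])
    return p+d*(z-p[2])/d[2]
def proj(c,P):
    K=np.array(c['intrinsics']);R=np.array(c['rotation']);p=np.array(c['position'])
    q=R.T@(np.array(P)-p); q=np.array([q[0],-q[1],-q[2]]); u=K@q; return u[:2]/u[2]
E
python3 - <<'E'
from h import *
for n in ("scene","side","wrist"):
    c=snap(n,n+'0'); print(n,[k for k in c],c['position'],np.round(c['rotation'],2).tolist(),c['intrinsics'])
s=telemetry.sense(); print(s['clock'],s['tool_pos'],np.round(s['tool_rot'],3))
a=cv2.imread('pics/scene0.png');b=cv2.imread('pics/side0.png')
E
```

```text
scene ['img', 'intrinsics', 'position', 'rotation'] [ 0.99970394 -0.20292609  0.67032312] [[0.41, -0.66, 0.63], [0.91, 0.3, -0.28], [-0.01, 0.69, 0.72]] [[408.81708173   0.         315.40712191]
 [  0.         408.81708173 199.75585984]
 [  0.           0.           1.        ]]
side ['img', 'intrinsics', 'position', 'rotation'] [0.34717319 0.57528683 0.46326855] [[-0.97, 0.14, -0.18], [-0.23, -0.54, 0.81], [0.02, 0.83, 0.56]] [[429.9228332    0.         325.70059292]
 [  0.         429.9228332  204.8010485 ]
 [  0.           0.           1.        ]]
wrist ['img', 'intrinsics', 'position', 'rotation'] [0.11607027 0.6427383  0.38431677] [[0.3, -0.92, -0.27], [0.96, 0.28, 0.09], [-0.0, -0.28, 0.96]] [[359.49652556   0.         320.51733766]
 [  0.         359.49652556 192.13172803]
 [  0.           0.           1.        ]]
0.15 [0.19245019 0.62038428 0.22768726] [[-0.955  0.296 -0.001]
 [ 0.296  0.955 -0.001]
 [ 0.    -0.002 -1.   ]]
```

View pics/scene0.png

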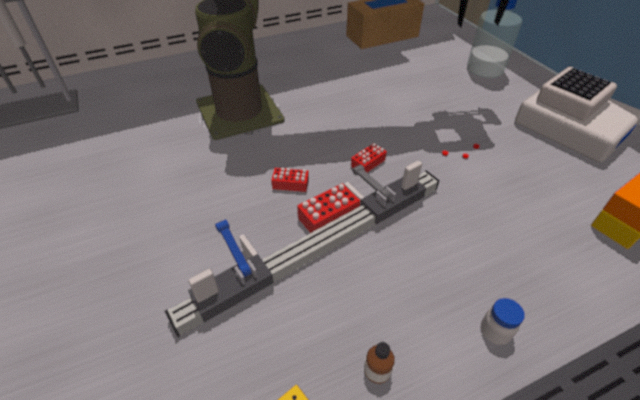

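View pics/side0.png

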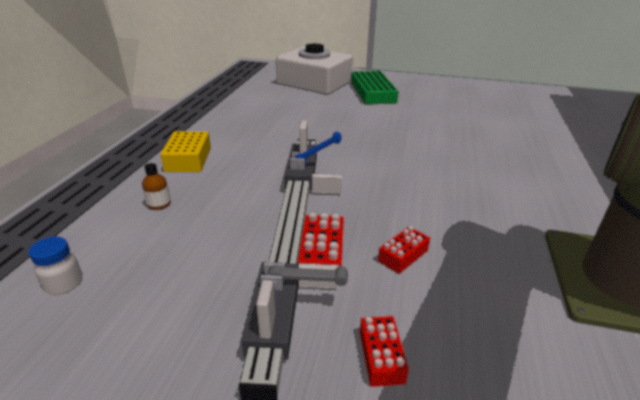

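The scene view shows the blue-lever stop at about (230,285) with its fin at (203,287) and lever tip at (222,226). The grey-lever stop is at (395,195).

Rack candidates in the scene view are red at (332,205), (290,179) and (369,157). The largest is (332,205), against the grey stop and beside the rail, so I choose that one. A close crop will confirm it.

Run:
```python
import cv2
a=cv2.imread('pics/scene0.png')[145:340,165:445]; cv2.imwrite('pics/c1.png',cv2.resize(a,None,fx=2.8,fy=2.8,interpolation=cv2.INTER_CUBIC))
a=cv2.imread('pics/side0.png')[110:310,220:370]; cv2.imwrite('pics/c2.png',cv2.resize(a,None,fx=3,fy=3,interpolation=cv2.INTER_CUBIC))
```

```text
(no output)
```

View pics/c1.png

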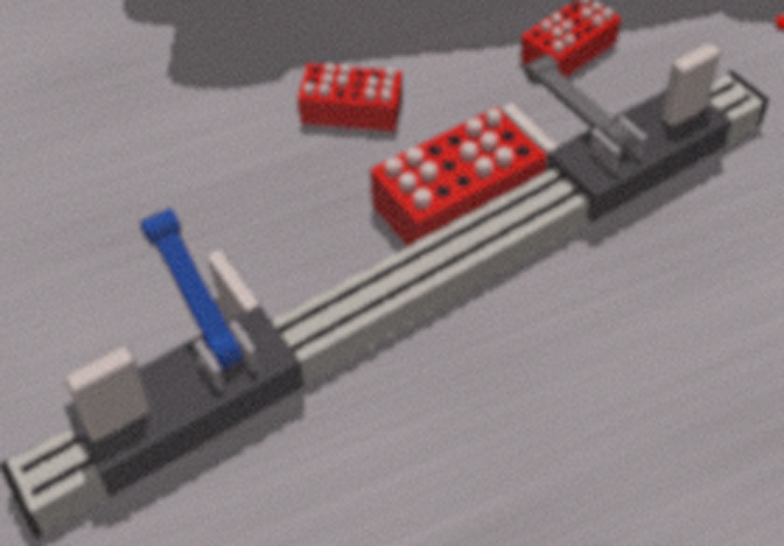

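View pics/c2.png

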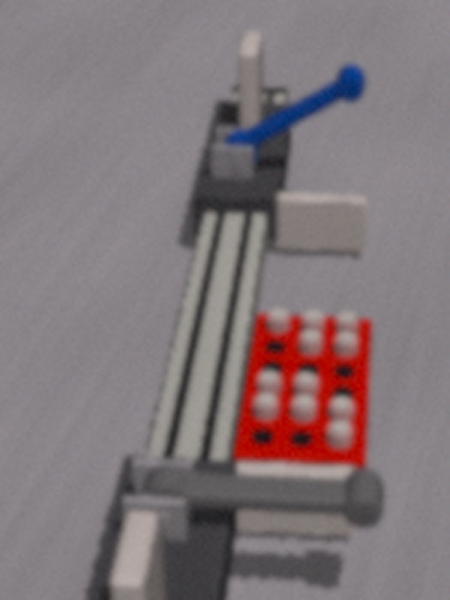

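The crops confirm the large red rack against the grey stop. In the side crop the blue stop's flag face runs (277,195)–(368,252), and the rack top runs (257,318)–(362,462). I'll fit the poses from these points.

```bash
cat > fit.py <<'E'
from h import *
from scipy.optimize import least_squares
A=dict(np.load('pics/scene0.npz'));B=dict(np.load('pics/side0.npz'))
s=lambda x,y:(165+x/2.8,145+y/2.8); d=lambda x,y:(220+x/3,110+y/3)
S=[(A,s(75,390),(7,-135,101)),(A,s(135,355),(7,-95,101)),(A,s(258,306),(-28,0,43)),(A,s(222,253),(-85,0,43)),
   (B,d(277,195),(-28,0,43)),(B,d(368,197),(-85,0,43)),(B,d(365,252),(-85,0,5)),(A,s(302,362),(28,0,43)),
   (B,d(242,37),(7,-95,101)),(B,d(262,37),(-7,-95,101))]
R=[(A,s(373,170),(-32.5,-60,44)),(A,s(407,208),(32.5,-60,44)),(A,s(550,160),(32.5,60,44)),(A,s(408,242),(32.5,-60,0)),
   (B,d(257,318),(32.5,-60,44)),(B,d(372,320),(-32.5,-60,44)),(B,d(362,462),(-32.5,60,44)),(B,d(235,460),(32.5,60,44))]
def rot(a): return np.array([[np.cos(a),-np.sin(a),0],[np.sin(a),np.cos(a),0],[0,0,1]])
def T(p,P): return rot(p[2])@(np.array(P)/1e3)+np.array([p[0],p[1],0])
def res(q):
    r=[proj(c,T(q[:3],P))-uv for c,uv,P in S]+[proj(c,T((q[3],q[4],q[2]+q[5]),P))-uv for c,uv,P in R]
    L=q[6]; 
    for c,uv in ((A,s(160,225)),(B,d(350,82))):
        r.append(proj(c,T(q[:3],(-90*np.cos(L),-40,56+90*np.sin(L))))-uv)
    r.append([q[5]*100,0])
    return np.ravel(r)
o=least_squares(res,[.6,-.1,-.1,.5,.1,0,.6],loss='soft_l1');q=o.x
print(np.round(q,4)); print(np.round(o.fun.reshape(-1,2),1).tolist())
print('rack in stop',rot(q[2]).T@np.array([q[3]-q[0],q[4]-q[1],0]),'fin',T(q[:3],(0,-115,80)),'yaw deg',np.degrees(q[2]))
np.save('q.npy',q)
E
python3 fit.py
```

```text
[ 0.5581 -0.1128  0.1675  0.4661  0.0621 -0.0036  0.6421]
[[-2.4, -0.2], [-0.8, 0.7], [0.0, -1.1], [-0.8, -1.6], [-0.4, 1.9], [-1.2, 2.7], [-0.9, 1.0], [-1.1, -0.3], [-1.5, 5.6], [-1.3, 5.9], [-2.1, -1.6], [2.7, 4.4], [-1.1, -2.4], [2.5, 6.0], [0.1, -1.2], [0.4, 0.3], [1.0, 1.3], [-1.5, -0.8], [-0.3, -0.9], [0.2, -0.1], [-0.4, 0.0]]
rack in stop [-0.06154291  0.18778901  0.        ] fin [ 0.57722232 -0.22614744  0.08      ] yaw deg 9.595349243836818
```

```bash
cat >> h.py <<'E'
from scipy.spatial.transform import Rotation as Ro
def go(P,yaw=None):
    "shift in tool axes and rotvec to tool-down with tool x along yaw dir (stop +y)"
    s=telemetry.sense();Rt=np.array(s['tool_rot']);sh=Rt.T@(np.array(P)-s['tool_pos']);rv=np.zeros(3)
    if yaw is not None:
        x=np.array([-np.sin(yaw),np.cos(yaw),0]);z=np.array([0,0,-1.]);W=np.c_[x,np.cross(z,x),z]
        rv=Ro.from_matrix(Rt.T@W).as_rotvec()
    print('turn',np.round(rv,4),'shift',np.round(sh,4),'clock',round(s['clock'],2))
E
python3 -c "
from h import *
go([0.577,-0.226,0.24],0.1675)"
```

```text
turn [-1.5000e-03  8.0000e-04  1.1025e+00] shift [-0.6181 -0.6945 -0.0113] clock 0.15
```

Emit:
step_arm:
  series:
    - [0,0,1.1025,-0.36,-0.404,-0.011,1]
    - [0,0,1.1025,-0.36,-0.404,-0.011,1]
    - [0,0,1.1025,-0.36,-0.404,-0.011,1]
    - [0,0,1.1025,-0.36,-0.404,-0.011,1]
    - [0,0,1.1025,-0.36,-0.404,-0.011,1]
    - [0,0,1.1025,-0.36,-0.404,-0.011,1]
    - [0,0,1.1025,-0.36,-0.404,-0.011,1]
    - [0,0,1.1025,-0.36,-0.404,-0.011,1]
    - [0,0,1.1025,-0.36,-0.404,-0.011,1]
    - [0,0,1.1025,-0.36,-0.404,-0.011,1]

```text
clock: 1.4
tool_pos: [0.4173, 0.1262, 0.2395]
tool_rot: [[-0.162, 0.987, -0.0], [0.987, 0.162, -0.0], [-0.0, -0.0, -1.0]]
force: [0.1, -0.3, 0.5]
gripper_width: 0.0952
grasp_force: 0.0
```

```bash
python3 -c "
from h import *
go([0.577,-0.226,0.24],0.1675)"
```

```text
turn [-0.0002  0.0002 -0.005 ] shift [-0.3733  0.1006 -0.0004] clock 1.4
```

Emit:
step_arm:
  series:
    - [0,0,-0.005,-0.373,0.1,0,1]
    - [0,0,-0.005,-0.373,0.1,0,1]
    - [0,0,-0.005,-0.373,0.1,0,1]
    - [0,0,-0.005,-0.373,0.1,0,1]
    - [0,0,-0.005,-0.373,0.1,0,1]
    - [0,0,-0.005,-0.373,0.1,0,1]
    - [0,0,-0.005,-0.373,0.1,0,1]
    - [0,0,-0.005,-0.373,0.1,0,1]

```text
clock: 2.4
tool_pos: [0.5776, -0.2219, 0.2389]
tool_rot: [[-0.172, 0.985, -0.001], [0.985, 0.172, 0.001], [0.001, -0.001, -1.0]]
force: [-0.5, 0.5, 0.0]
gripper_width: 0.0951
grasp_force: 0.0
```

Run:
```python
from h import *
go([0.577,-0.226,0.24],0.1675)
c=snap('wrist','w1')
q=np.load('q.npy')
def T(p,P):
    a=p[2];r=np.array([[np.cos(a),-np.sin(a),0],[np.sin(a),np.cos(a),0],[0,0,1]]);return r@(np.array(P)/1e3)+np.array([p[0],p[1],0])
for P in [(-7,-135,101),(7,-135,101),(7,-95,101),(-7,-95,101),(-85,0,43),(-28,0,43)]: print(P,np.round(proj(c,T(q,P)),0))
```

```text
turn [-0.0011 -0.0015  0.0052] shift [-0.0039 -0.0013 -0.0011] clock 2.4
(-7, -135, 101) [311. 209.]
(7, -135, 101) [327. 209.]
(7, -95, 101) [328. 164.]
(-7, -95, 101) [311. 164.]
(-85, 0, 43) [227.  49.]
(-28, 0, 43) [290.  49.]
```

View pics/w1.png

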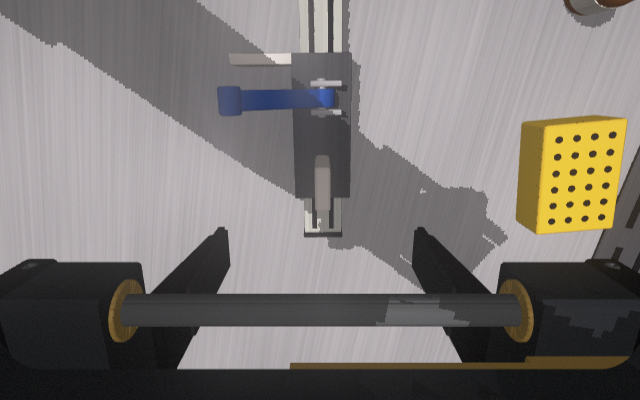

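The wrist view shows the fin at columns 315–329, rows 157–209, and the flag's top edge at row 53. Both agree with the fit to within about 4 px. The lever is at (275,99), clear of the fingers, so I descend onto the fin and pinch it.

Emit:
step_arm:
  series:
    - [0,0,0.005,-0.005,0.001,0.05,1]
    - [0,0,0.005,-0.005,0.001,0.1,1]
    - [0,0,0.005,-0.005,0.001,0.14,1]
    - [0,0,0.005,-0.005,0.001,0.164,1]
    - [0,0,0.005,-0.005,0.001,0.164,1]
    - [0,0,0.005,-0.005,0.001,0.164,0.3]
  force: 15

```text
clock: 3.2
tool_pos: [0.5802, -0.2268, 0.0774]
tool_rot: [[-0.168, 0.986, 0.002], [0.986, 0.168, -0.001], [-0.001, 0.002, -1.0]]
force: [-0.2, -0.0, 0.2]
gripper_width: 0.0892
grasp_force: 0.0
```

Emit:
step_arm:
  series:
    - [0,0,0,0,0,0,0]
    - [0,0,0,0,0,0,0]
    - [0,0,0,0,0,0,0]
    - [0,0,0,0,0,0,0]
  force: 15

```text
clock: 3.7
tool_pos: [0.5794, -0.2277, 0.0758]
tool_rot: [[-0.167, 0.986, 0.0], [0.986, 0.167, -0.0], [-0.0, 0.0, -1.0]]
force: [-0.4, 0.6, -0.1]
gripper_width: 0.0506
grasp_force: 0.0
```

Emit:
step_arm:
  series:
    - [0,0,0,0,0,0,0]
    - [0,0,0,0,0,0,0]
    - [0,0,0,0,0,0,0]
    - [0,0,0,0,0,0,0]
    - [0,0,0,0,0,0,0]
    - [0,0,0,0,0,0,0]
  force: 15

```text
clock: 4.45
tool_pos: [0.5798, -0.2275, 0.0756]
tool_rot: [[-0.167, 0.986, 0.001], [0.986, 0.167, -0.0], [-0.0, 0.001, -1.0]]
force: [4.2, -0.9, -2.4]
gripper_width: 0.014
grasp_force: 15.0
```

Run:
```python
from h import *
c=snap('wrist','w2'); s=telemetry.sense(); print(s['tool_pos'],s['gripper_width'])
```

```text
[ 0.57985959 -0.22752357  0.07564613] 0.014248865787383264
```

Gripped: the opening is 14 mm, which is the fin width. Next I slide 110 mm along the rail, estimated 128 mm to the rack.

Emit:
step_arm:
  series:
    - [0,0,0,0.008,0,0,0]
    - [0,0,0,0.02,0,0,0]
    - [0,0,0,0.035,0,0,0]
    - [0,0,0,0.05,0,0,0]
    - [0,0,0,0.065,0,0,0]
    - [0,0,0,0.08,0,0,0]
    - [0,0,0,0.093,0,0,0]
    - [0,0,0,0.103,0,0,0]
    - [0,0,0,0.11,0,0,0]
    - [0,0,0,0.11,0,0,0]

```text
clock: 5.75
tool_pos: [0.5595, -0.1176, 0.0755]
tool_rot: [[-0.167, 0.986, -0.004], [0.986, 0.167, 0.001], [0.002, -0.003, -1.0]]
force: [-4.6, -0.1, 2.2]
gripper_width: 0.0141
grasp_force: 15.0
```

Run:
```python
from h import *
w=snap('wrist','w3')
a=cv2.imread('pics/w3.png'); b=snap('side','s3'); b=cv2.imread('pics/s3.png')[130:310,240:370]
cv2.imwrite('pics/m3.png',np.hstack([cv2.resize(a[:220,150:400],None,fx=1.6,fy=1.6),cv2.resize(b,(390,540))[:352]]))
```

```text
(no output)
```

View pics/m3.png

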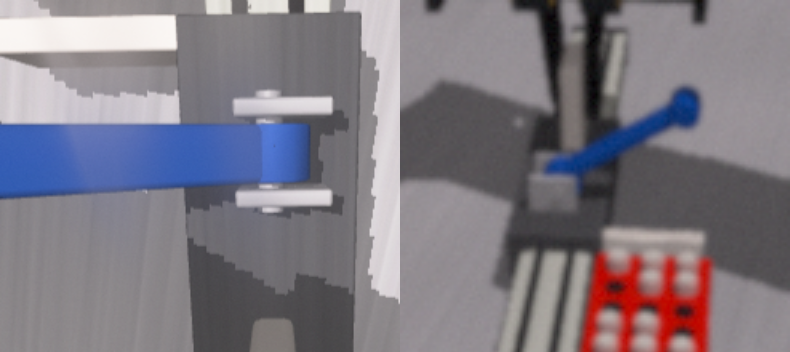

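The side view shows the flag just short of the rack's red end, roughly 15–20 mm off, with the blue lever still raised. I'll creep in while watching the force.

Emit:
step_arm:
  series:
    - [0,0,0,0.003,0,0,0]
    - [0,0,0,0.006,0,0,0]
    - [0,0,0,0.009,0,0,0]
    - [0,0,0,0.011,0,0,0]
    - [0,0,0,0.012,0,0,0]

```text
clock: 6.48
tool_pos: [0.5576, -0.1069, 0.0756]
tool_rot: [[-0.167, 0.986, -0.003], [0.986, 0.167, -0.0], [0.0, -0.003, -1.0]]
force: [-5.6, -3.3, 2.1]
gripper_width: 0.0141
grasp_force: 15.0
```

Run:
```python
from h import *
s=telemetry.sense(); print(s['tool_pos'],s['force'])
b=snap('side','s4')
c=snap('scene','s4s')
for n,f,r in(('side','s4',(130,310,240,370)),('scene','s4s',(130,310,240,400))):
    pass
b=cv2.imread('pics/s4.png')[195:245,285:365];c=cv2.imread('pics/s4s.png')[180:240,280:370]
cv2.imwrite('pics/m4.png',np.hstack([cv2.resize(b,(400,250),interpolation=2),cv2.resize(c,(375,250),interpolation=2)]))
```

```text
[ 0.5575614  -0.10686097  0.07559614] [-5.64056557 -3.27477881  2.14147047]
```

View pics/m4.png

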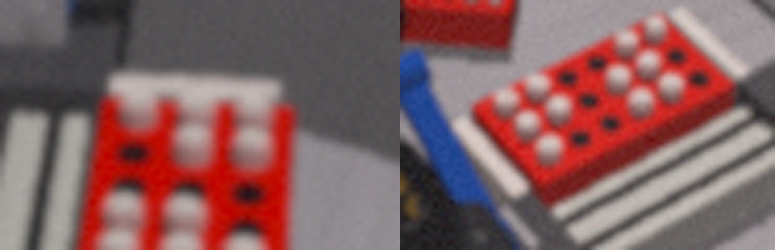

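The flag is now almost touching the rack end, with only a few mm left. I keep creeping.

Emit:
step_arm:
  series:
    - [0,0,0,0.001,0,0,0]
    - [0,0,0,0.002,0,0,0]
    - [0,0,0,0.003,0,0,0]
    - [0,0,0,0.004,0,0,0]
    - [0,0,0,0.004,0,0,0]

```text
clock: 7.2
tool_pos: [0.5568, -0.1029, 0.0756]
tool_rot: [[-0.167, 0.986, -0.004], [0.986, 0.167, -0.0], [0.001, -0.004, -1.0]]
force: [-5.5, -3.9, 3.0]
gripper_width: 0.0141
grasp_force: 15.0
```

Emit:
step_arm:
  series:
    - [0,0,0,0.001,0,0,0]
    - [0,0,0,0.002,0,0,0]
    - [0,0,0,0.003,0,0,0]
    - [0,0,0,0.003,0,0,0]

```text
clock: 7.7
tool_pos: [0.5563, -0.1004, 0.0756]
tool_rot: [[-0.167, 0.986, -0.004], [0.986, 0.167, -0.001], [-0.0, -0.004, -1.0]]
force: [-5.3, -5.5, 2.3]
gripper_width: 0.0141
grasp_force: 15.0
```

Emit:
step_arm:
  series:
    - [0,0,0,0.001,0,0,0]
    - [0,0,0,0.002,0,0,0]
    - [0,0,0,0.002,0,0,0]

```text
clock: 8.07
tool_pos: [0.5562, -0.0994, 0.0756]
tool_rot: [[-0.167, 0.986, -0.003], [0.986, 0.167, -0.003], [-0.002, -0.004, -1.0]]
force: [-5.0, -9.9, 0.8]
gripper_width: 0.014
grasp_force: 15.0
```

Run:
```python
from h import *
b=snap('side','s5');c=snap('scene','s5s')
b=cv2.imread('pics/s5.png')[195:245,285:365];c=cv2.imread('pics/s5s.png')[180:240,280:370]
cv2.imwrite('pics/m5.png',np.hstack([cv2.resize(b,(400,250),interpolation=2),cv2.resize(c,(375,250),interpolation=2)]))
s=telemetry.sense(); print(s['tool_pos'],s['force'])
```

```text
[ 0.55616068 -0.09938229  0.07558313] [-4.56046553 -8.78332775  1.85495427]
```

View pics/m5.png

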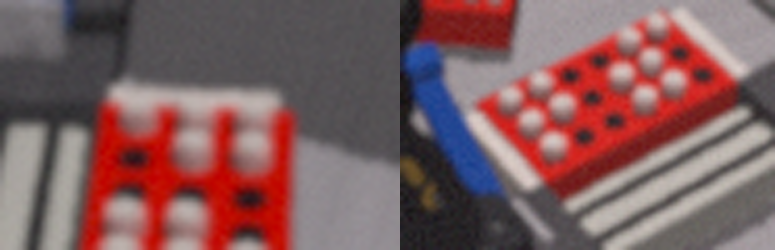

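The push force jumped to about 10 N with only 1 mm of motion, so the stop, rack and grey stop are snug. The pictures show the flag flush with the red rack and the lever still raised. Now I release the fin and rise.

Emit:
step_arm:
  series:
    - [0,0,0,-0.001,0,0,0.4]
    - [0,0,0,-0.001,0,0,0.4]
    - [0,0,0,-0.001,0,0,0.4]
    - [0,0,0,-0.001,0,0,0.4]
    - [0,0,0,-0.001,0,0,0.4]
    - [0,0,0,-0.001,0,-0.05,0.4]
    - [0,0,0,-0.001,0,-0.1,0.4]
    - [0,0,0,-0.001,0,-0.13,0.0]
    - [0,0,0,-0.001,0,-0.13,0.0]

```text
clock: 9.3
tool_pos: [0.5595, -0.0999, 0.2093]
tool_rot: [[-0.167, 0.986, 0.006], [0.986, 0.167, -0.002], [-0.003, 0.006, -1.0]]
force: [0.4, -0.2, -0.3]
gripper_width: 0.0233
grasp_force: 0.0
```

```bash
python3 -c "
from h import *
go([0.4986,-0.0312,0.2],0.1675)"
```

```text
turn [ 0.0061  0.0027 -0.    ] shift [ 0.0779 -0.0487  0.0088] clock 9.3
```

Emit:
step_arm:
  series:
    - [0,0,0,0.03,-0.018,0,0]
    - [0,0,0,0.06,-0.036,0,0]
    - [0,0,0,0.078,-0.046,0.01,0]
    - [0,0,0,0.078,-0.046,0.01,0]
    - [0,0,0,0.078,-0.046,0.01,0]

```text
clock: 9.93
tool_pos: [0.4994, -0.0305, 0.1949]
tool_rot: [[-0.167, 0.986, -0.001], [0.986, 0.167, -0.0], [0.0, -0.001, -1.0]]
force: [0.3, -0.5, 0.6]
gripper_width: 0.0006
grasp_force: 0.0
```

Run:
```python
from h import *
go([0.4986,-0.0312,0.2],0.1675)
w=snap('wrist','w6');c=snap('scene','s6');s=telemetry.sense();print(s['tool_pos'],s['gripper_width'])
# stop frame estimate from blue lever, wrist view: project lever axis/press point/end
R=np.array([[.986,-.167,0],[.167,.986,0],[0,0,1]]);o=np.array([.5363,.0157,0])
for n,cc in(('w',w),('s',c)):
  for P in[(0,-40,56),(-36-0,-40,83),(-74,-40,110),(7,-95,101),(7,-135,101)]: print(n,P,np.round(proj(cc,o+R@np.array(P)/1e3)))
for nm in('w6','s6'):
  im=cv2.cvtColor(cv2.imread(f'pics/{nm}.png'),cv2.COLOR_BGR2HSV);m=cv2.inRange(im,(105,120,40),(125,255,255))
  n,l,st,ce=cv2.connectedComponentsWithStats(m);print(nm,[(st[i].tolist(),ce[i].round().tolist()) for i in range(1,n) if st[i][4]>60])
a=cv2.imread('pics/w6.png');b=cv2.imread('pics/s6.png')[140:340,220:420]
cv2.imwrite('pics/m6.png',np.hstack([cv2.resize(a[:,150:],(392,320)),cv2.resize(b,(320,320))]))
```

```text
turn [-0.001  -0.0001 -0.0001] shift [-0.0006 -0.0009 -0.0051] clock 9.93
[ 0.49985974 -0.03077924  0.19560707] 0.0007317850997681553
w (0, -40, 56) [373. 183.]
w (-36, -40, 83) [331. 192.]
w (-74, -40, 110) [278. 202.]
w (7, -95, 101) [387. 266.]
w (7, -135, 101) [384. 311.]
s (0, -40, 56) [305. 238.]
s (-36, -40, 83) [295. 217.]
s (-74, -40, 110) [284. 195.]
s (7, -95, 101) [281. 238.]
s (7, -135, 101) [261. 248.]
w6 [([269, 176, 117, 49, 2241], [324.0, 199.0])]
s6 [([367, 0, 39, 8, 178], [384.0, 3.0]), ([496, 0, 22, 10, 177], [506.0, 4.0]), ([278, 192, 33, 51, 407], [294.0, 216.0]), ([492, 299, 32, 29, 702], [508.0, 313.0])]
```

View pics/m6.png

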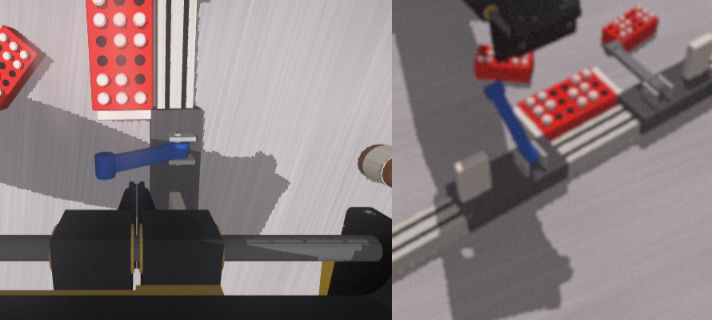

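The wrist view shows the lever across (269–386, 176–225), within about 5 px of the prediction, with the closed fingertips lined up over it. Now I press straight down.

Emit:
step_arm:
  series:
    - [0,0,0,-0.002,0,0.03,0]
    - [0,0,0,-0.002,0,0.05,0]
    - [0,0,0,-0.002,0,0.063,0]
    - [0,0,0,-0.002,0,0.076,0]
    - [0,0,0,-0.002,0,0.088,0]
    - [0,0,0,-0.002,0,0.099,0]
    - [0,0,0,-0.002,0,0.108,0]
    - [0,0,0,-0.002,0,0.113,0]
    - [0,0,0,-0.002,0,0.113,0]

```text
clock: 11.15
tool_pos: [0.4994, -0.032, 0.0821]
tool_rot: [[-0.167, 0.986, -0.001], [0.986, 0.167, 0.0], [0.0, -0.001, -1.0]]
force: [0.5, -0.2, -0.4]
gripper_width: 0.0001
grasp_force: 0.0
```

Emit:
step_arm:
  series:
    - [0,0,0,0,0,0.001,0]
    - [0,0,0,0,0,0.002,0]
    - [0,0,0,0,0,0.003,0]
    - [0,0,0,0,0,0.003,0]

```text
clock: 11.65
tool_pos: [0.4997, -0.0321, 0.0798]
tool_rot: [[-0.167, 0.986, 0.0], [0.986, 0.167, -0.0], [-0.0, 0.0, -1.0]]
force: [-1.2, 0.0, 2.1]
gripper_width: 0.0004
grasp_force: 0.8
```

Emit:
step_arm:
  series:
    - [0,0,0,0,0,0.001,0]
    - [0,0,0,0,0,0.002,0]
    - [0,0,0,0,0,0.002,0]

```text
clock: 12.02
tool_pos: [0.4998, -0.0322, 0.0786]
tool_rot: [[-0.167, 0.986, -0.0], [0.986, 0.167, -0.0], [-0.0, -0.0, -1.0]]
force: [-4.1, -0.6, 7.7]
gripper_width: 0.0004
grasp_force: 3.8
```

The force rose to 7.7 N at a tip height of about 65 mm, which is the lever's shut height. I rise, back away and verify.

Emit:
step_arm:
  series:
    - [0,0,0,0,0,-0.02,0]
    - [0,0,0,0,0,-0.06,0]
    - [0,0,0,0,0,-0.11,0]
    - [0,0,0,0,0,-0.15,0]
    - [0,0,0,-0.06,0,-0.15,0]
    - [0,0,0,-0.1,0,-0.15,0]
    - [0,0,0,-0.1,0,-0.15,0]
    - [0,0,0,-0.1,0,-0.15,0]

```text
clock: 13.02
tool_pos: [0.5161, -0.1304, 0.2271]
tool_rot: [[-0.166, 0.986, -0.001], [0.986, 0.166, 0.001], [0.001, -0.001, -1.0]]
force: [-0.1, 0.3, -0.4]
gripper_width: 0.0006
grasp_force: 0.0
```

Run:
```python
from h import *
b=snap('side','s7');c=snap('scene','s7s');w=snap('wrist','w7')
b=cv2.imread('pics/s7.png')[130:310,220:380];c=cv2.imread('pics/s7s.png')[150:310,220:430];w=cv2.imread('pics/w7.png')[:220,120:470]
cv2.imwrite('pics/m7.png',np.hstack([cv2.resize(b,(267,300)),cv2.resize(c,(394,300))])) 
top=cv2.imread('pics/m7.png');bot=cv2.resize(w,(460,290));bot=cv2.copyMakeBorder(bot,0,0,0,top.shape[1]-460,0)
cv2.imwrite('pics/m7.png',np.vstack([top,bot]))
s=telemetry.sense(); print(s['tool_pos'],s['force'])
```

```text
[ 0.51622042 -0.12973611  0.22741148] [ 0.53381358  0.45165603 -0.04169895]
```

View pics/m7.png

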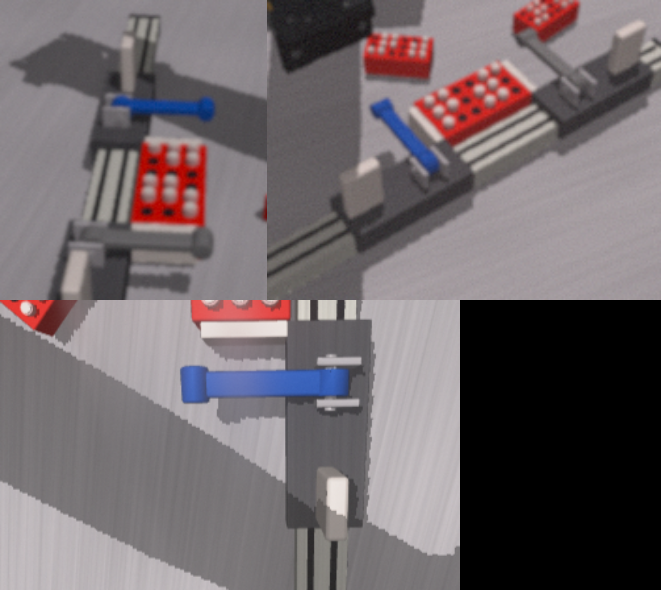

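The blue lever is level, parallel to the grey one. The flag is flush with the rack, the grey lever is still shut, and the gripper touches nothing. Handing in.

```bash
python3 -c "
from rig import job
print(job.hand_in())"
```

```text
the job is handed in; nothing more can be done
None
```

The job is handed in at about 13 s of the 40 s limit: the blue-lever stop is flush against the rack and its lever is pressed shut. The rack is standing and the grey lever is still shut. The hand-in call returned no verdict.

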